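Book out the full tin of ballast shot

TASK

Wake the code reader that lies on its side in the bench stand by squeezing its trigger fully and letting it spring back. Then heft the three look-alike tins in the plywood rack one after another to feel which one is full (the heaviest), standing the part-used ones back upright in the wells of the rack. Finish holding the full tin up still and upright in front of the reader's window, its label level with the window and the tin's middle about 9 cm from the glass, and keep holding it; never show the reader one of the other tins, tip a tin over or push the glue bottle, cone or guard block about.

Things in the scene. Friction and masses are not known exactly. Their poses are not given: they have to be found in the camera images.
- rack: fixed plywood strip 84 x 276 x 20 mm lying on the table, long side along its own y; origin: centre of its underside. Three round wells in a row along y, 92 mm apart, 56 mm wide with a 2 mm chamfer at the mouth, 12 mm deep (well floor 8 mm above the table)
- rack_hole0 (a point): centre of the mouth of a well of the rack (the one at its +y end), at the rack's top face, 20 mm above the table
- rack_hole1 (a point): centre of the mouth of a well of the rack (the middle one), at the rack's top face, 20 mm above the table
- rack_hole2 (a point): centre of the mouth of a well of the rack (the one at its -y end), at the rack's top face, 20 mm above the table
- tin_a: closed aluminium screw-lid tin, 52 mm across, 66 mm high, one of three look-alikes in the wells in any order. One is full of shot: all weigh 0.2 to 0.7 kg and the full one is at least 0.15 kg heavier than either other. Origin: centre of the underside, z up through the lid; a label with a ring-shaped code runs all round it, its middle 28 mm above the underside; the lid is the top 15 mm
- tin_b: closed aluminium screw-lid tin, 52 mm across, 66 mm high, one of three look-alikes in the wells in any order. One is full of shot: all weigh 0.2 to 0.7 kg and the full one is at least 0.15 kg heavier than either other. Origin: centre of the underside, z up through the lid; a label with a ring-shaped code runs all round it, its middle 28 mm above the underside; the lid is the top 15 mm
- tin_c: closed aluminium screw-lid tin, 52 mm across, 66 mm high, one of three look-alikes in the wells in any order. One is full of shot: all weigh 0.2 to 0.7 kg and the full one is at least 0.15 kg heavier than either other. Origin: centre of the underside, z up through the lid; a label with a ring-shaped code runs all round it, its middle 28 mm above the underside; the lid is the top 15 mm
- reader: cordless pistol-grip code reader, grey and black, fixed on its side in a steel stand. Origin: on the table under the head, z up. The grip lies level along the reader's -x (towards the robot), centre line at y = -0.004, z = 0.125, 30 mm thick and high, free for x from -0.036 to -0.143. The head (x -0.028 to 0.036, y -0.053 to 0.060) has its top at z = 0.154; its window looks along +y
- trigger (a joint): the reader's trigger, rad: 0 released, 0.32 fully squeezed (counts from 0.24; released below 0.05). It turns about an upright pin at x = -0.034, y = 0.0265 of the reader and swings towards the grip; a spring returns it. About 3 N start it at trigger_face and 6 N squeeze it fully
- trigger_face (a point): middle of the trigger's outer face, on the +y side of the grip: x = -0.068, y = 0.034, z = 0.125 of the reader when released; it moves 11 mm towards the grip. The grip's back is at y = -0.019, so grip and trigger together, pinched from above, measure 53 mm released and 42 mm squeezed. The trigger is 50 mm long and 20 mm high
- window (a point): centre of the reader's glass window, 120 mm above the table; the point's axes are those of the reader, so it looks along +y
- read_point (a point): the reading point in the air, 90 mm straight out from the window (+y) and level with it, 120 mm above the table; axes as the reader. The middle of the tin's label belongs here
- glue_bottle: small white glue bottle with a red nozzle cap, 31 mm across and 86 mm high, standing, bystander; origin: centre of its underside
- cone_0: orange model traffic cone, 26 x 26 x 30 mm, bystander; origin: centre of its underside
- barrier_block_0: red and white guard block of the track, 16 x 100 x 24 mm, bystander; origin: centre of its underside, long side along y
Not all that is in view belongs to the job. What is shaped like the tin_c but blue or purple is not meant.

How it is judged:
By the outcome, as a careful person would: the job done as asked, in the order asked, and still so for the second after the job is handed in, while the arm keeps its last pose, push and grip.
It also fails if it takes over 72 s, if anything falls off the work surface, if the arm or the gripper's body presses on something with over 40 N, if the wrist force passes 120 N, or if a joint passes its speed limit or range.

ROBOT

A 7-joint arm with a two-finger parallel gripper is mounted at the origin on the work surface; the furniture and walls round the work are solid. World frame = base frame: x ahead of the robot, y to its left, z up, the work surface at z = 0. Lengths are in mm, angles in rad, forces in N, time in s.
With the tool pointing down it reaches from about 425 to 800 mm from the base axis. Payload 8.3 kg.
Tool frame: the origin (TCP) lies at the very end of the fingers, on their centre line; the grasp point (between the pads) lies 19 mm behind it (r.grip_point_offset is the distance from the TCP to the grasp point, in mm); z points along the fingers, y is the line along which they close (so a half turn about z gives the same grasp; the last joint's range is limited). The gripper opens to 85 mm and grips with 20 to 120 N. Pads are 22 mm wide; open, the fingers measure 114 mm over their backs; the gripper's body (76 mm by 85 mm) begins 54 mm behind the grasp point. The pads swing forward as they close: fully open they stand 13 mm farther back than shut.
Start: joints at [-1.2, 0.383, 0.016, 1.37, -0.006, 1.388, -0.046], TCP at [262.649, 567.114, 231.279] pointing down, gripper open.
Joint ranges: [-2.95, 2.95], [-0.25, 2.06], [-1.52, 1.56], [0.18, 2.33], [-1.44, 4.58], [0.02, 2.06], [-3.01, 3.01]. Speed limits (rad/s): [2.39, 2.39, 3.01, 3.01, 3.14, 3.14, 3.14].

INTERFACE

Orientations are given as a unit quaternion [w, x, y, z].
In Python, from bench import r gives the robot as it stands. Calls block until the motion is done:
- r.movep(position, orientation): joint-space move of the TCP to a pose.
- r.servo_line(position, rot=None, max_speed=150, stop_force=None): straight line of the TCP; rot=None keeps the orientation; max_speed is the mean speed in mm/s. With stop_force (N) it stops when the force on the tool has changed by that much, and returns True; else False.
- r.move_j(angles): joint-space move.
- r.open_gripper() and r.grab(strength=None): open the fingers fully, or close them until they stop; strength is the grip in N (None keeps the last).
- r.hold(seconds).
- r.ik(position, orientation): joint angles nearest the present ones, or None.
- r.get_state(): the state.
- r.capture(name): name is "scene" or "top" or "wrist"; returns (picture, depth): 384x512x3 uint8, red, green, blue; 384x512 float32, mm along the optical axis (not along the pixel's ray), 0 where there is no reading.
- r.get_calibration(name): a dict with "mtx" (3x3 intrinsics, pixels), "camera_from_world" (4x4, takes a point from world to camera coordinates); the wrist camera has in their place "mount" (4x4, takes a point from camera to tool coordinates, whose origin is the TCP and whose axes are the flange's). Camera axes: x right, y up, looking along -z (the intrinsics and any distortion apply to the point x, -y, -z); pixel columns grow to the right and rows downward; lengths in mm; the calibration is good to about 2 mm. The wrist camera is an equidistant fisheye: a pixel r from the principal point sees the ray r / f radians off the axis. A picture is of the moment at which its call begins: read the wrist's pose just before it. get_calibration takes no time and is no camera call.
A pose or a line that the arm cannot do raises r.Unreachable and nothing moves.
- r.sign_off(): hands the job in; it is judged then, once.
The state is a dict: "t": time; "joint_positions": joint angles; "joint_velocities": joint speeds; "effort": joint torques, N m; "tcp_pos": TCP position; "orientation": TCP orientation; "contact_force": force on the tool from outside, world axes, zero at the start; "wrist_torque": the same for the moment, N m; "opening": finger opening in mm; "grasp_force": force on a finger pad.
Only numpy, scipy, OpenCV 4.12 (cv2) and the standard library are available. Lean on these libraries where they do the work, as an engineer would, in place of code of your own. Each camera call takes 0.05 s, during which the arm holds its last target. There are 200 camera calls.

## Working session

There is one attempt and no reset: what is moved stays moved. The work goes in short steps, each a Python script; the robot and the scene stay as the last script left them, time stands still between calls to the robot, and variables do not carry over. Pictures are saved under pics/ and viewed, at most 10 in all, crops included, and the job is handed in when it is done.

```bash
mkdir -p pics; ls; python3 - <<'E'
from bench import r
import cv2,numpy as np
for n in("scene","top"):
    p,d=r.capture(n); np.savez(f"pics/{n}0.npz",p=p,d=d); cv2.imwrite(f"pics/{n}0.png",p[...,::-1])
    c=r.get_calibration(n); print({k:np.round(v,3).tolist() if not isinstance(v,str) else v for k,v in c.items()}); print(d.min(),d.max())
print(r.get_calibration("wrist")); s=r.get_state(); print(s)
a=cv2.imread("pics/scene0.png");b=cv2.imread("pics/top0.png")
E
```

```text
pics
{'mtx': [[418.583, 0.0, 251.164], [0.0, 418.583, 188.628], [0.0, 0.0, 1.0]], 'camera_from_world': [[0.733, -0.68, 0.01, -427.617], [0.392, 0.434, 0.811, -321.494], [-0.556, -0.591, 0.585, -834.617], [0.0, 0.0, 0.0, 1.0]]}
0.0 3999.9941
{'mtx': [[454.359, 0.0, 252.883], [0.0, 454.359, 188.311], [0.0, 0.0, 1.0]], 'camera_from_world': [[0.007, -1.0, -0.012, 21.911], [0.989, 0.005, 0.148, -602.342], [-0.148, -0.013, 0.989, -1273.1], [0.0, 0.0, 0.0, 1.0]]}
0.0 2252.876
{'mtx': array([[297.31863964,   0.        , 259.59712979],
       [  0.        , 297.31863964, 191.02401216],
       [  0.        ,   0.        ,   1.        ]]), 'mount': array([[ 9.92972015e-04,  9.45658008e-01,  3.25161415e-01,
         8.24158189e+01],
       [ 9.99999249e-01, -1.17267397e-03,  3.56675979e-04,
        -3.20902391e-01],
       [ 7.18601825e-04,  3.25160816e-01, -9.45658462e-01,
        -1.42145811e+02],
       [ 0.00000000e+00,  0.00000000e+00,  0.00000000e+00,
         1.00000000e+00]])}
{'t': 0.1, 'joint_positions': array([-1.19990561,  0.38412452,  0.01639931,  1.37104427, -0.006259  ,
        1.38819279, -0.04650332]), 'joint_velocities': array([ 0.00061766, -0.0030441 ,  0.00027232, -0.00081225, -0.00038153,
       -0.00072855,  0.00104882]), 'effort': array([ 3.60524624e-03, -6.29132652e+01,  8.47397670e-01, -3.72753811e+01,
        1.68448000e-02,  1.04501849e-02,  1.53345759e-04]), 'tcp_pos': array([262.49920677, 566.7095117 , 230.39966043]), 'orientation': array([-1.49446735e-04,  2.15176667e-01,  9.76574761e-01, -8.46257511e-04]), 'contact_force': array([-0.08845616,  0.39891096,  0.16137619]), 'wrist_torque': array([-0.00397563, -0.01552517,  0.00351547]), 'grasp_force': 0.0, 'opening': 85.35198031069869}
```

View pics/scene0.png

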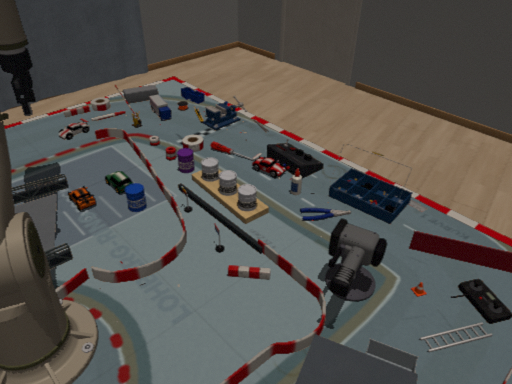

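View pics/top0.png

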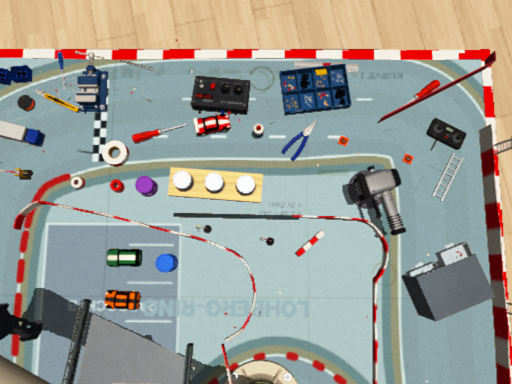

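The scene view shows three white-lidded tins on the rack at about (210,168), (228,182) and (247,197). The reader is at (355,255). Blue (136,197) and purple (186,160) look-alikes are not meant. In the top view the tin lids are at (182,181), (214,183) and (245,185), with the reader head at (378,188) and its grip running to (397,228). A dark bar runs along row 215, and I'll check its height next.

```bash
cat > h.py <<'E'
import numpy as np,cv2
def load(n,k=0):
    z=np.load(f"pics/{n}{k}.npz"); return z['p'],z['d']
def ray(c,u,v):
    K=c['mtx'];T=np.array(c['camera_from_world']);R=T[:3,:3]
    dc=np.array([(u-K[0,2])/K[0,0],-(v-K[1,2])/K[1,1],-1.])
    return -R.T@T[:3,3],R.T@dc
def plane(c,u,v,z):
    o,d=ray(c,u,v); return o+d*(z-o[2])/d[2]
def tri(rays):
    A=np.zeros((3,3));b=np.zeros(3)
    for o,d in rays:
        d=d/np.linalg.norm(d);P=np.eye(3)-np.outer(d,d);A+=P;b+=P@o
    x=np.linalg.solve(A,b); return x,[np.linalg.norm(np.cross(x-o,d/np.linalg.norm(d))) for o,d in rays]
def proj(c,X):
    T=np.array(c['camera_from_world']);q=T[:3,:3]@np.array(X)+T[:3,3];K=c['mtx']
    return np.array([K[0,2]+K[0,0]*q[0]/-q[2],K[1,2]-K[1,1]*q[1]/-q[2]])
def cloud(c,d):
    v,u=np.mgrid[:384,:512];K=c['mtx'];T=np.array(c['camera_from_world'])
    P=np.stack([(u-K[0,2])/K[0,0]*d,-(v-K[1,2])/K[1,1]*d,-d],-1)
    return (P-T[:3,3])@T[:3,:3]
E
python3 - <<'E'
from h import *
from bench import r
ct,cs=r.get_calibration("top"),r.get_calibration("scene")
p,d=load("top");X=cloud(ct,d);np.set_printoptions(precision=1,suppress=True)
# white lids
g=(p.min(2)>150).astype(np.uint8);g[:165]=0;g[205:]=0;g[:,:165]=0;g[:,265:]=0
n,l,st,ce=cv2.connectedComponentsWithStats(g)
for i in range(1,n):
    if st[i,4]>60: print("lid",ce[i],st[i],plane(ct,*ce[i],74),X[int(ce[i][1]),int(ce[i][0])])
hsv=cv2.cvtColor(p,cv2.COLOR_RGB2HSV)
w=((hsv[...,0]>12)&(hsv[...,0]<28)&(hsv[...,1]>80)&(hsv[...,2]>140)).astype(np.uint8);w[:150]=0;w[220:]=0;w[:,:150]=0;w[:,280:]=0
cn=max(cv2.findContours(cv2.morphologyEx(w,cv2.MORPH_CLOSE,np.ones((5,5))),0,2)[0],key=cv2.contourArea);hull=cv2.convexHull(cn)
q=np.array([plane(ct,*x[0],20)[:2] for x in hull],np.float32);print("rack",cv2.minAreaRect(q))
for nm,(u,v) in dict(bar1=(185,215),bar2=(230,215),bar3=(285,216),b4=(330,218),post=(207,229),post2=(269,240),curb=(310,243),pit=(440,285),pit2=(440,258),head=(378,188),grip=(394,215)).items():
    print(nm,X[v-1:v+2,u-1:u+2,2].round(0).tolist(),X[v,u])
H=np.clip(X[...,2],0,250).astype(np.uint8);
a=cv2.resize(p[140:260,150:430,::-1],None,fx=2.8,fy=2.8,interpolation=2)
ps,_=load("scene");b=cv2.resize(ps[130:310,165:405,::-1],None,fx=3.2,fy=3.2,interpolation=2)
cv2.imwrite("pics/a.png",a);cv2.imwrite("pics/b.png",b);print(a.shape,b.shape)
E
```

```text
lid [181.2 178.7] [172 170  19  18 284] [624.5 230.1  74. ] [626.4 230.5  74. ]
lid [213.2 180.7] [204 172  19  19 288] [619.1 138.5  74. ] [621.7 139.4  70.7]
lid [245.1 183. ] [236 174  19  19 289] [612.8  47.6  74. ] [613.4  48.   71.5]
lid [207.  197.8] [165 175 100  30 716] [569.8 155.2  74. ] [579. 164.  22.]
rack ((618.0183715820312, 139.17807006835938), (275.9970397949219, 85.92364501953125), 85.82079315185547)
bar1 [[18.0, 19.0, 22.0], [17.0, 21.0, 25.0], [26.0, 20.0, 22.0]] [525.5 224.6  21.4]
bar2 [[23.0, 22.0, 21.0], [26.0, 26.0, 24.0], [20.0, 20.0, 21.0]] [525.8  92.2  26.5]
bar3 [[21.0, 16.0, 22.0], [23.0, 16.0, 19.0], [25.0, 20.0, 17.0]] [524.8 -68.8  15.8]
b4 [[36.0, 36.0, 37.0], [33.0, 33.0, 35.0], [6.0, 5.0, 2.0]] [ 518.3 -197.8   33.1]
post [[34.0, 5.0, 6.0], [20.0, 1.0, 2.0], [8.0, 5.0, 6.0]] [486.1 161.3   1.4]
post2 [[7.0, 6.0, 1.0], [65.0, 63.0, 71.0], [8.0, 16.0, 55.0]] [452.8 -20.9  63. ]
curb [[21.0, 24.0, 25.0], [24.0, 23.0, 22.0], [22.0, 23.0, 25.0]] [ 446.4 -140.4   22.9]
pit [[135.0, 140.0, 132.0], [130.0, 134.0, 141.0], [135.0, 134.0, 134.0]] [ 336.7 -465.2  133.6]
pit2 [[113.0, 122.0, 126.0], [110.0, 109.0, 125.0], [109.0, 113.0, 121.0]] [ 406.3 -478.6  109. ]
head [[150.0, 151.0, 150.0], [150.0, 152.0, 1348.0], [154.0, 150.0, 151.0]] [ 588.9 -307.8  151.7]
grip [[138.0, 141.0, 139.0], [142.0, 143.0, 140.0], [139.0, 138.0, 138.0]] [ 518.1 -349.8  143.4]
(336, 784, 3) (576, 768, 3)
```

View pics/a.png

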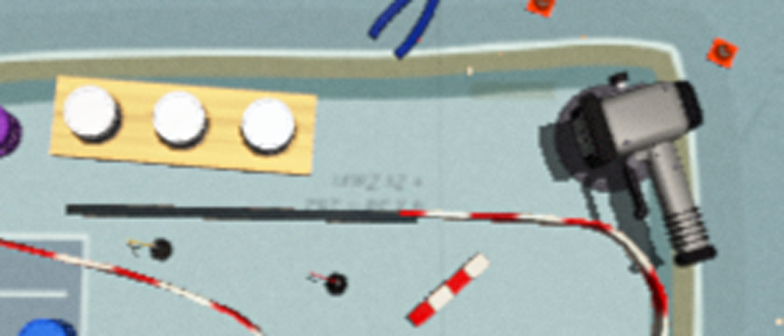

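View pics/b.png

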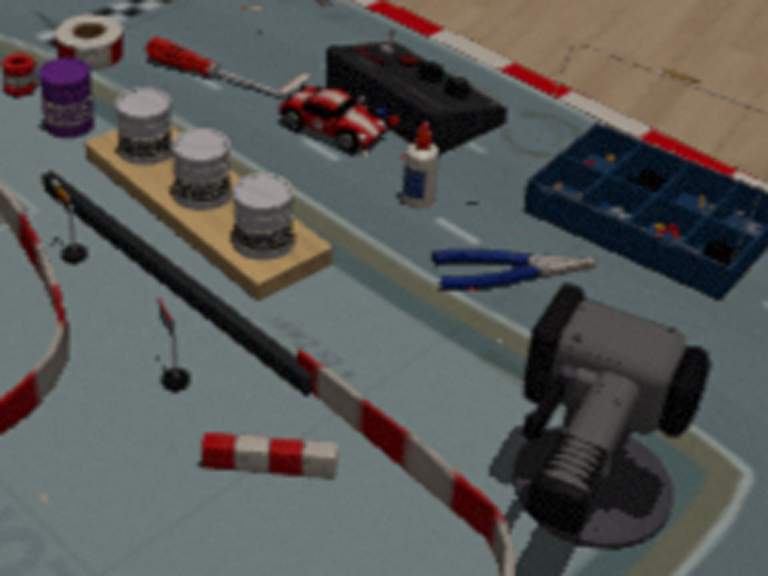

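The top crop confirms it: three silver lids on the plywood at crop (91,112), (181,118) and (268,124) are the tins meant. The blue and purple look-alikes stand off the rack. The reader's window end faces left (crop 585,130), with the trigger at (637,190) and the grip running to (695,255). The bar is only about 22 mm high. Next come wrist views over the rack and the reader.

```bash
cat >> h.py <<'E'
from scipy.spatial.transform import Rotation as Ro
def qd(a): a=np.deg2rad(a)/2; return np.array([0,np.cos(a),np.sin(a),0])
def wcap(r,name):
    s=r.get_state();c=r.get_calibration("wrist");p,d=r.capture("wrist")
    q=s['orientation'];T=np.eye(4);T[:3,:3]=Ro.from_quat(np.r_[q[1:],q[0]]).as_matrix();T[:3,3]=s['tcp_pos']
    M=T@c['mount'];np.savez(f"pics/{name}.npz",p=p,d=d,M=M,K=c['mtx']);cv2.imwrite(f"pics/{name}.png",p[...,::-1])
def wray(name,u,v):
    z=np.load(f"pics/{name}.npz");K,M=z['K'],z['M'];x,y=u-K[0,2],v-K[1,2];q=np.hypot(x,y)+1e-9;t=q/K[0,0]
    return M[:3,3],M[:3,:3]@np.array([np.sin(t)*x/q,-np.sin(t)*y/q,-np.cos(t)])
def wproj(name,X):
    z=np.load(f"pics/{name}.npz");K,M=z['K'],z['M'];q=M[:3,:3].T@(np.array(X)-M[:3,3])
    t=np.arctan2(np.hypot(q[0],q[1]),-q[2]);h=np.hypot(q[0],q[1]);return np.array([K[0,2]+K[0,0]*t*q[0]/h,K[1,2]-K[0,0]*t*q[1]/h])
def rpl(ray,z): o,d=ray; return o+d*(z-o[2])/d[2]
E
python3 - <<'E'
from h import *
from bench import r
yaw=18.5;e=np.array([np.cos(np.deg2rad(yaw)),np.sin(np.deg2rad(yaw)),0]);f=np.array([-e[1],e[0],0])
O=np.array([585,-310,0])
for a in(yaw,yaw+180):print(a,r.ik(list(O-68*e+[0,0,106]),qd(a)),r.ik(list(O+150*f+[0,0,130]),qd(a-90)),r.ik(list(O+150*f+[0,0,130]),qd(a)))
for a in(86.3,86.3+180,-3.7,176.3):print(a,r.ik([618,139,50],qd(a)),r.ik([613,48,50],qd(a)))
E
```

```text
18.5 [-0.15526188  0.63420004  0.97752424  1.59048711 -0.55135359  1.21635305
 -0.31903926] [-0.67494245  0.71541012  1.36044838  1.72232523 -0.72400221  1.31880918
 -1.98152801] [-0.49432612  0.4630317   0.97164529  1.71697486 -0.41008814  1.1815122
 -0.65985379]
198.5 [-0.20937496  0.69230977  1.08643058  1.59252592 -0.63721645  1.25151337
  2.88380484] [-0.48568776  0.45738602  0.95784272  1.71668537 -0.40151588  1.17907571
  0.90384551] [-0.38248815  0.40504569  0.80334115  1.71302501 -0.31476723  1.15806151
  2.40222506]
86.3 [-0.62681771  0.58344649  0.49660769  1.57810928 -0.30593703  1.05819409
 -0.11297726] [-0.52647427  0.55543895  0.53998777  1.63468988 -0.31964797  1.04070093
  0.04583196]
266.3 [-0.28658611  0.54057871  0.02063671  1.56046782 -0.01230935  1.04067314
  2.81434849] [-0.2326427   0.50724963  0.13695986  1.62012416 -0.07793492  1.01956109
  3.00514131]
-3.7 [-0.6900063   0.60423228  0.5902011   1.58116891 -0.36884033  1.06953783
 -1.63793676] [-0.59363885  0.5790294   0.63773385  1.63778357 -0.38426899  1.05331174
 -1.47641179]
176.3 [-0.48244025  0.55313403  0.29094623  1.57081148 -0.17529764  1.04339421
  1.36216736] [-0.40551521  0.52647263  0.37069083  1.62886354 -0.21440676  1.02658565
  1.53714411]
```

```bash
python3 - <<'E'
from h import *
from bench import r
yaw=18.5;e=np.array([np.cos(np.deg2rad(yaw)),np.sin(np.deg2rad(yaw)),0]);f=np.array([-e[1],e[0],0])
O=np.array([585,-310,0])
r.movep([617,165,220],qd(86.3)); r.hold(.15); wcap(r,"w_rack"); print(r.get_state()['t'])
r.movep(list(O-30*e+70*f+[0,0,260]),qd(yaw)); r.hold(.15); wcap(r,"w_r1");print(r.get_state()['t'])
r.servo_line(list(O-30*e-20*f+[0,0,260])); r.hold(.15); wcap(r,"w_r2");print(r.get_state()['t'])
a=[cv2.imread(f"pics/{n}.png") for n in("w_r1","w_r2")]
cv2.imwrite("pics/m.png",cv2.resize(np.hstack([x[60:,90:430] for x in a]),(800,int(324*800/680))))
E
```

```text
2.2333
4.0083
4.9583
```

View pics/w_rack.png

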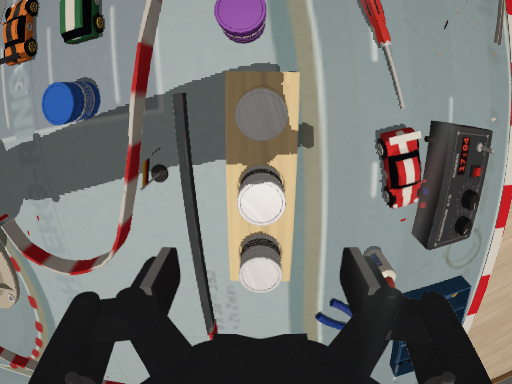

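View pics/m.png

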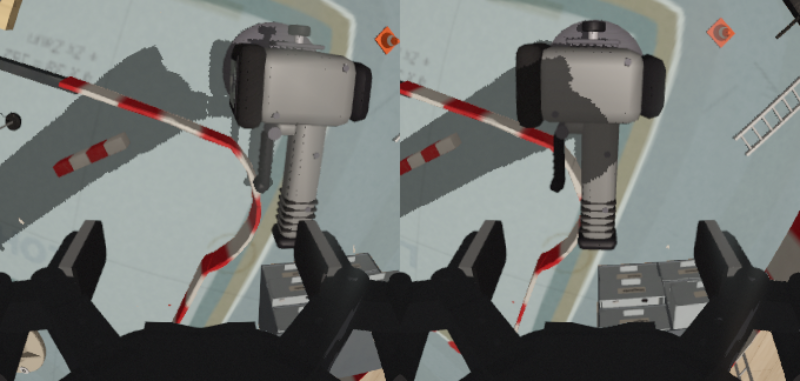

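The rack view shows lids at (262,114) in shadow, (262,202) and (262,270). In the mosaic's right half the reader head spans x 517–665, with the window bumper on the left at x 517–545, y 43–125. The trigger is at (558,160) and the grip spans x 583–617 down to row 245. Now I'll turn these into positions.

```bash
python3 - <<'E'
from h import *
from bench import r
np.set_printoptions(precision=1,suppress=True)
ct=r.get_calibration("top")
print("tins")
for t,w in zip([(181.2,178.7),(213.2,180.7),(245.1,183.)],[(262,114),(262,201.5),(262,270)]):
    x,res=tri([ray(ct,*t),wray("w_rack",*w)]);print(x,res,"wrist@74",rpl(wray("w_rack",*w),74),"top@74",plane(ct,*t,74))
# refine wrist lids by Hough
g=cv2.cvtColor(cv2.imread("pics/w_rack.png"),6)
for (u,v) in [(262,114),(262,201),(262,270)]:
    s=g[v-38:v+38,u-38:u+38];c=cv2.HoughCircles(cv2.resize(s,None,fx=4,fy=4,interpolation=2),cv2.HOUGH_GRADIENT,1.5,400,param1=100,param2=15,minRadius=80,maxRadius=125)
    if c is not None: q=c[0,0]/4;print("hough",q[:2]+[u-38,v-38],q[2],rpl(wray("w_rack",*(q[:2]+[u-38,v-38])),74))
for n in("w_r1","w_r2"):
    z=np.load(f"pics/{n}.npz");d=z['d'];M=z['M'];K=z['K']
    v,u=np.mgrid[:384,:512];x,y=u-K[0,2],v-K[1,2];q=np.hypot(x,y)+1e-9;t=q/K[0,0]
    D=np.stack([np.sin(t)*x/q,-np.sin(t)*y/q,-np.cos(t)],-1);P=D/np.cos(t)[...,None]*d[...,None]
    W=P@M[:3,:3].T+M[:3,3];m=(W[...,2]>95)&(W[...,2]<165)&(d>100)&(v<275)&(np.hypot(W[...,0]-585,W[...,1]+310)<190)
    gz=W[...,2]
    for yaw in (18.5,):
        a=np.deg2rad(yaw);E=np.array([[np.cos(a),np.sin(a)],[-np.sin(a),np.cos(a)]])
        L=(W[...,:2]-[585,-310])@E.T
        gm=m&(L[...,0]<-45)&(L[...,0]>-135)&(gz>118)&(L[...,1]<20+0*gz)
        # slice-wise grip centres
        xs=[];ys=[]
        for lo in range(-130,-45,10):
            s=gm&(L[...,0]>=lo)&(L[...,0]<lo+10)
            if s.sum()>30: a1,b1=np.percentile(L[s][:,1],[2,98]);xs.append(lo+5);ys.append((a1+b1)/2);print((lo+5,round(a1,1),round(b1,1),round(np.percentile(gz[s],90),1)),end=" ")
        k=np.polyfit(xs,ys,1);print("\nslope deg",np.rad2deg(np.arctan(k[0])),k)
        hm=m&(L[...,0]>-25)&(gz>140)
        print("head",np.percentile(L[hm],[1,99],axis=0),"z",np.percentile(gz[hm],[50,98]))
E
```

```text
tins
[623.7 228.8  79.6] [np.float64(0.25796552134926765), np.float64(0.25796552134921497)] wrist@74 [623.9 228.3  74. ] top@74 [624.4 229.9  74. ]
[618.9 138.6  74. ] [np.float64(0.2692554219076233), np.float64(0.26925542190759383)] wrist@74 [618.6 138.7  74. ] top@74 [619.1 138.5  74. ]
[613.9  48.   65.9] [np.float64(0.4428193933907984), np.float64(0.44281939339100385)] wrist@74 [613.7  53.6  74. ] top@74 [613.   47.6  74. ]
hough [261.3 200.7] 21.0875 [618.  139.6  74. ]
hough [260.2 267.4] 21.95 [611.8  57.4  74. ]
(-125, np.float64(-16.0), np.float64(-0.0), np.float64(141.6)) (-115, np.float64(-16.3), np.float64(-0.1), np.float64(141.0)) (-105, np.float64(-17.1), np.float64(-3.0), np.float64(140.0)) (-95, np.float64(-32.0), np.float64(-3.1), np.float64(140.1)) (-85, np.float64(-31.8), np.float64(-3.4), np.float64(140.3)) (-75, np.float64(-32.1), np.float64(-3.4), np.float64(140.1)) (-65, np.float64(-30.9), np.float64(19.5), np.float64(140.0)) (-55, np.float64(-31.3), np.float64(18.4), np.float64(140.1)) (-45, np.float64(-31.3), np.float64(18.4), np.float64(139.9)) 
slope deg 1.9182489766630364 [ 0. -8.]
head [[-10.1 -64.8]
 [ 49.2  42.8]] z [150.2 154. ]
(-125, np.float64(-35.9), np.float64(-1.9), np.float64(142.1)) (-115, np.float64(-35.0), np.float64(-0.8), np.float64(141.2)) (-105, np.float64(-32.5), np.float64(-3.7), np.float64(140.3)) (-95, np.float64(-33.2), np.float64(-3.6), np.float64(140.1)) (-85, np.float64(-32.9), np.float64(-3.9), np.float64(140.0)) (-75, np.float64(-33.9), np.float64(-4.6), np.float64(140.1)) (-65, np.float64(-33.7), np.float64(19.5), np.float64(139.8)) (-55, np.float64(-33.5), np.float64(17.5), np.float64(139.8)) (-45, np.float64(-33.6), np.float64(18.3), np.float64(140.1)) 
slope deg 9.068881296428525 [ 0.2 -1.3]
head [[-10.1 -66.2]
 [ 49.   40.3]] z [150.  153.9]
```

```bash
cat >> h.py <<'E'
YAW=18.1;_a=np.deg2rad(YAW);EX=np.array([np.cos(_a),np.sin(_a),0]);EY=np.array([-EX[1],EX[0],0])
_b=np.deg2rad(18.5);O=np.array([585,-310,0])+15.5*np.array([np.cos(_b),np.sin(_b),0])-14.5*np.array([-np.sin(_b),np.cos(_b),0])
def rd(x,y,z): return list(O+x*EX+y*EY+np.array([0,0,z]))
TINS=[(624.1,229.6),(618.8,138.5),(613.4,47.3)];RA=86.5
E
python3 - <<'E'
from h import *
from bench import r
np.set_printoptions(precision=1,suppress=True)
def S():
    s=r.get_state();print(round(s['t'],2),s['tcp_pos'],s['contact_force'],s['opening'],s['grasp_force'])
print(O)
r.servo_line(rd(-70,2,200),qd(YAW),max_speed=200);S()
print(r.servo_line(rd(-70,2,104),max_speed=80,stop_force=12));S()
r.grab(25);S();r.hold(.5);S()
wcap(r,"w_sq")
r.open_gripper();S();r.hold(.4);S();wcap(r,"w_rel")
a=[cv2.imread(f"pics/{n}.png")[40:300,130:400] for n in("w_sq","w_rel")]
cv2.imwrite("pics/m2.png",cv2.resize(np.hstack(a),(780,375)))
E
```

```text
[ 604.3 -318.8    0. ]
5.43 [ 537.7 -338.1  200.8] [0.5 0.2 1.1] 85.25708063401629 0.0
False
6.78 [ 537.4 -339.   104.6] [-0.2  0.2  0.9] 85.40973225572635 0.0
7.25 [ 537.2 -337.9  104.4] [-2.9  4.4  5.9] 43.90095938788255 26.22175969183445
7.75 [ 537.1 -337.9  104.4] [-3.1  3.4  6.9] 43.77997859903245 26.22339628636837
8.29 [ 537.1 -339.2  104.2] [-0.6 -0.1 -0.5] 85.24874160472442 0.0
8.69 [ 537.1 -338.7  104. ] [-0.7  0.6  0.7] 85.28631095449137 0.0
```

View pics/m2.png

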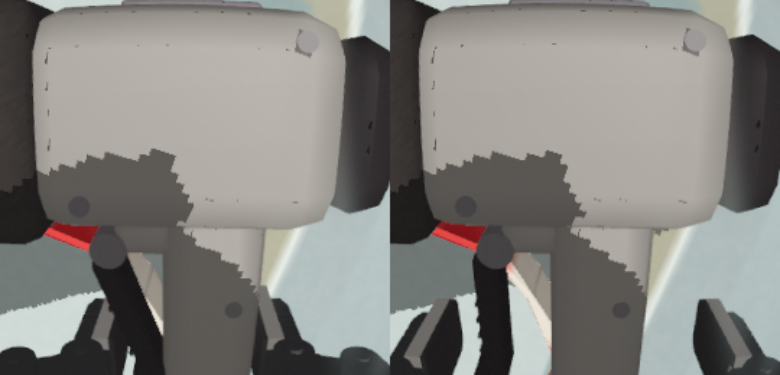

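The trigger swung about 0.31 rad when squeezed (left half, tip from (107,245) to (150,370)). It is back released in the right half. Now I'll heft the tins.

```bash
cat > heft.py <<'E'
from h import *
from bench import r
np.set_printoptions(precision=2,suppress=True)
def S():
    s=r.get_state();print(round(s['t'],2),s['tcp_pos'],s['contact_force'],round(s['opening'],1),round(s['grasp_force'],1))
def fz():
    v=[]
    for _ in range(6): r.hold(.05);v.append(r.get_state()['contact_force'][2])
    return np.mean(v)
def pick(i,z=44):
    x,y=TINS[i]
    r.movep([x,y,130],qd(RA)) ; b=fz()
    if r.servo_line([x,y,z],max_speed=100,stop_force=12): print("touch");S();raise SystemExit
    r.grab(45);S()
    r.servo_line([x,y,z+35],max_speed=80);r.hold(.15);f=fz();S();print("tin",i,"weight",b-f);return b-f
def back(i,z=44):
    x,y=TINS[i]
    print("hit",r.servo_line([x,y,z+.5],max_speed=60,stop_force=15));S()
    r.open_gripper();r.servo_line([x,y,130],max_speed=150);S()
E
python3 - <<'E'
from heft import *
r.servo_line(rd(-70,2,215),max_speed=150)
pick(2);
wcap(r,"w_h2")
E
```

```text
12.84 [612.4   47.39  44.45] [-6.16  0.09  6.98] 50.7 45.8
13.88 [613.31  47.24  78.82] [-0.29 -0.84 -5.02] 50.6 47.8
tin 2 weight 5.574999110525673
```

```bash
python3 - <<'E'
from heft import *
back(2);wcap(r,"w_b2");pick(1);back(1);pick(0)
E
```

```text
hit True
14.38 [612.39  47.44  54.88] [-4.14  0.72  6.79] 50.9 50.3
15.47 [613.02  47.5  129.35] [-0.39 -0.32  0.18] 85.3 0.0
17.7 [618.73 138.65  44.76] [-3.06  0.34  4.99] 51.0 46.3
18.74 [618.71 138.42  78.78] [-0.37 -0.19 -2.87] 50.6 47.3
tin 1 weight 3.2601791642999154
hit True
19.31 [617.54 138.54  44.45] [-2.72 -0.2   5.52] 50.6 49.6
20.48 [618.25 138.62 129.12] [0.15 1.01 0.22] 85.6 0.0
22.65 [624.35 229.87  44.84] [-1.84  0.33  6.93] 51.3 47.9
23.69 [624.   229.52  78.76] [-0.56 -1.38 -3.72] 50.7 47.4
tin 0 weight 3.711760586303141
```

Tin 2 is full, at 5.6 N against 3.3 and 3.7 N. Its put-back stopped 10 mm high, so after returning tin 0 I'll check how it stands.

```bash
python3 - <<'E'
from heft import *
back(0);r.movep([617,150,200],qd(RA));r.hold(.1);wcap(r,"w_all");S()
p=cv2.imread("pics/w_all.png")[60:320,170:350];q=cv2.imread("pics/w_b2.png")[60:320,170:350]
cv2.imwrite("pics/m3.png",cv2.resize(np.hstack([p,q]),(790,570)))
z=np.load("pics/w_all.npz");d=z['d'];M=z['M'];K=z['K']
v,u=np.mgrid[:384,:512];x,y=u-K[0,2],v-K[1,2];h=np.hypot(x,y)+1e-9;t=h/K[0,0]
W=np.stack([np.tan(t)*x/h*d,-np.tan(t)*y/h*d,-d],-1)@M[:3,:3].T+M[:3,3]
for X,Y in TINS:
    m=(np.hypot(W[...,0]-X,W[...,1]-Y)<33)&(W[...,2]>62)&(W[...,2]<100);Q=W[m]
    A=np.c_[Q[:,:2]-[X,Y],np.ones(len(Q))];k=np.linalg.lstsq(A,Q[:,2],rcond=None)[0]
    print(m.sum(),"centre",np.percentile(Q,[2,98],axis=0).mean(0)[:2],"z,tilt",k[2],np.rad2deg(k[:2]))
E
```

```text
hit True
24.26 [623.25 229.54  44.33] [-1.22 -0.4   5.12] 50.7 48.9
25.43 [623.53 229.65 129.08] [ 0.65 -0.17 -1.19] 85.6 0.0
26.08 [616.15 151.44 198.39] [ 0.39 -0.13 -0.28] 85.4 0.0
2567 centre [624.1  227.11] z,tilt 72.79456167762895 [-0.02 -0.09]
2174 centre [618.58 137.23] z,tilt 72.62271163416003 [-0.02 -1.6 ]
1535 centre [604.4   44.71] z,tilt 77.02320870832011 [ 5.14 -6.13]
```

View pics/m3.png

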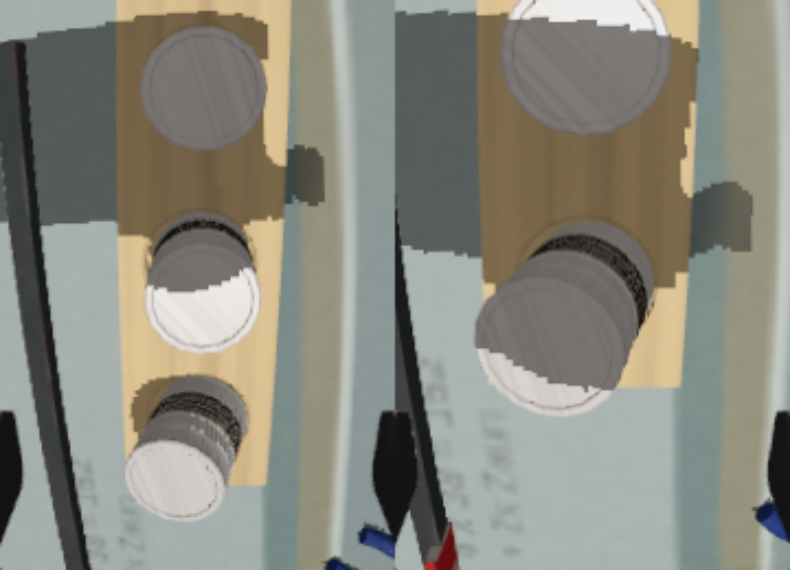

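Tins 0 and 1 stand seated (lid z about 72.7, level). The full tin (lower left in each half, lid (175,480), base (205,415)) leans about 6–8° toward −x on its well edge. The well centre is about 1 mm less in x than I used. I'll close gently to straighten the tin, then reseat it.

```bash
sed -i 's/(613.4,47.3)/(612.2,47.3)/' h.py; python3 - <<'E'
from heft import *
x,y=TINS[2]
r.movep([x-2,y,130],qd(RA));
if r.servo_line([x-2,y,52],max_speed=100,stop_force=10): print("touch");S();raise SystemExit
S();r.grab(20);S()
print(r.servo_line([x,y,54],max_speed=60));S()
print(r.servo_line([x,y,43],max_speed=40,stop_force=10));S()
r.open_gripper();r.hold(.2);r.servo_line([x,y+20,130],max_speed=150);r.hold(.1);wcap(r,"w_c2");S()
z=np.load("pics/w_c2.npz");d=z['d'];M=z['M'];K=z['K']
v,u=np.mgrid[:384,:512];X=u-K[0,2];Y=v-K[1,2];h=np.hypot(X,Y)+1e-9;t=h/K[0,0]
W=np.stack([np.tan(t)*X/h*d,-np.tan(t)*Y/h*d,-d],-1)@M[:3,:3].T+M[:3,3]
for z0 in(66,70):
    m=(np.hypot(W[...,0]-x,W[...,1]-y)<35)&(W[...,2]>z0)&(W[...,2]<100);Q=W[m]
    A=np.c_[Q[:,:2]-[x,y],np.ones(len(Q))];k=np.linalg.lstsq(A,Q[:,2],rcond=None)[0]
    print(m.sum(),"centre",np.percentile(Q,[2,98],axis=0),"z,tilt",k[2],np.rad2deg(k[:2]))
cv2.imwrite("pics/c2.png",cv2.imread("pics/w_c2.png")[60:340,150:380])
E
```

```text
27.58 [610.74  47.24  52.69] [ 0.46  0.12 -0.14] 85.6 0.0
27.99 [610.42  47.19  52.6 ] [-1.53 -0.31  5.  ] 50.9 23.5
False
28.24 [611.45  47.28  53.25] [-2.98  0.05 -2.95] 51.1 23.0
True
28.45 [611.69  46.65  51.6 ] [-0.7 -0.1  3.8] 51.0 24.3
29.94 [611.41  66.89 128.71] [ 0.92 -0.3  -0.2 ] 85.7 0.0
3391 centre [[589.68  22.79  68.88]
 [635.86  69.55  74.37]] z,tilt 72.68656658791868 [-0.03 -1.1 ]
3308 centre [[589.66  22.75  71.38]
 [635.87  69.04  74.37]] z,tilt 72.81379180213278 [ 0.02 -0.29]
```

View pics/c2.png

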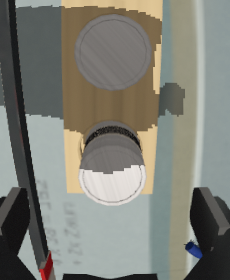

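The full tin is seated upright again: lid z 72.8, no tilt, in the crop at (112,175). Now I'll take it to the reading point.

```bash
sed -i 's/(612.2,47.3)/(612.3,46.3)/' h.py; python3 - <<'E'
from heft import *
x,y=TINS[2]
pick(2)
r.servo_line([x,y,140],max_speed=120);S()
r.movep(rd(4,240,140),qd(YAW+90));S()
P=np.array(rd(4,148,128))
r.servo_line(list(P),max_speed=80);r.hold(.4);S()
c=P+(P-r.get_state()['tcp_pos']);r.servo_line(list(c),max_speed=30);r.hold(.5);S();print(P)
wcap(r,"w_f")
p,d=r.capture("scene");np.savez("pics/scene1.npz",p=p,d=d)
pt,_=r.capture("top")
a=cv2.resize(p[150:330,230:430],(440,396));b=cv2.resize(pt[120:260,270:425],(440,396))
cv2.imwrite("pics/f.png",cv2.resize(np.hstack([a,b]),(800,360))[...,::-1])
E
```

```text
31.92 [612.22  46.38  44.74] [-3.01  0.36  5.77] 50.6 46.2
32.96 [612.22  46.22  78.82] [ 0.46 -0.23 -5.03] 51.3 47.8
tin 2 weight 5.112572546161706
33.62 [611.92  46.46 139.46] [-1.05 -0.33 -5.79] 51.0 47.9
34.29 [532.88 -89.64 139.4 ] [ 0.3   0.74 -5.79] 50.6 47.9
36.0 [ 562.13 -176.75  128.04] [-0.84  0.09 -5.52] 50.8 47.9
36.75 [ 562.13 -177.06  127.97] [-0.12 -0.13 -5.58] 50.7 47.9
[ 562.12 -176.91  128.  ]
```

View pics/f.png

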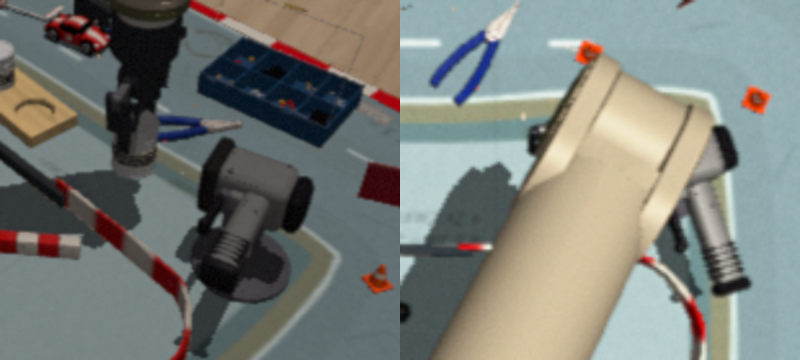

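The left half shows the tin upright between the fingers, facing the window, with its lower edge at scene pixel about (297,239). I'll check that by projection.

```bash
python3 - <<'E'
from heft import *
c=r.get_calibration("scene");C=np.array([562.1,-177,92])
for z in (84,92,100):
    q=np.array([proj(c,C+[26*np.cos(t),26*np.sin(t),z-92]) for t in np.linspace(0,6.28,60)]);print(z,"bottom row",q[:,1].max(),"cols",q[:,0].min(),q[:,0].max())
p,d=load("scene",1)
X=cloud(c,d)
print(X[232:246,297].round(0).tolist())
w=X[225:236,285:310].reshape(-1,3);w=w[(w[:,2]>85)&(w[:,2]<125)];print(w.min(0),np.median(w,0))
print(p[225:245,297].sum(1))
E
```

```text
84 bottom row 242.4898612681498 cols 284.7142925526066 306.6976838481797
92 bottom row 239.9441522365221 cols 284.9066319011027 306.99493038554243
100 bottom row 237.37369002183746 cols 285.1007996374729 307.2950113193321
[[546.0, -193.0, 114.0], [545.0, -194.0, 112.0], [546.0, -194.0, 108.0], [546.0, -194.0, 105.0], [546.0, -194.0, 102.0], [546.0, -194.0, 99.0], [546.0, -195.0, 96.0], [546.0, -195.0, 93.0], [623.0, -134.0, 0.0], [618.0, -139.0, 3.0], [618.0, -139.0, -0.0], [615.0, -142.0, -0.0], [610.0, -146.0, 3.0], [609.0, -147.0, 1.0]]
[ 533.3  -203.94   93.8 ] [ 543.75 -191.09  112.62]
[184 203 190 129 131  98 126  93 146 230 232 233 246 288 292 185 160 157
 166 161]
```

```bash
python3 -c "
from bench import r
r.hold(.5);print(r.get_state()['t'],r.get_state()['tcp_pos'],r.sign_off())"
```

```text
the job is handed in; nothing more can be done
37.4 [ 562.0998482  -177.07168536  127.94418226] None
```

The job is handed in at 37.4 s: trigger squeezed and released, all three tins hefted, and the full one (the −y well) held upright at the reading point, its underside measured at 92 mm and its distance set for 9 cm from the glass, though on its first put-back it was left leaning 6–8° on its well's edge until I straightened and reseated it.

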